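Hold a label plate flush on its tilted stand

TASK

The label stand on the cutting mat needs its label plate: pick up the brass plate whose width matches that stand's tray, taking it by its wooden block, tilt it to the slope of the tray and press it flush on the face with a light, steady push, centred sideways and with its lower edge down on the lip. Do not shift the stand or the tray's tilt, and leave the other plate, the other stand and everything else on the bench alone. The program finishes while still gripping the block and pressing the plate there, as one does while the adhesive grabs.

Things in the scene. Friction and masses are not known exactly. Their poses are not given: they have to be found in the camera images.
- mat: dark rubber cutting mat lying flat, 200 mm (its x) by 240 mm (its y), about 1 mm thick; one of the two stands is on it. Origin at its centre.
- wide_stand: label stand with the wider tray: loose, 1.6 kg steel base 104 mm (x) by 110 mm (y) on rubber feet, a post, and a tilting tray on a stiff friction hinge (yields only to a moment of about 1.2 N m). Origin at the centre of its underside; its -x side is the front, which the tray faces. The hinge axis is parallel to its y, 58 mm up.
- wide_tray: the tray of that stand: flat grey sheet 104 mm wide (y) by 60 mm, with a lip along its low front edge that stands 4 mm proud of the face and is 4 mm thick. Its slope is 17 to 40 degrees to the horizontal, different every time. Origin on the hinge axis, 16 mm under the face; z is the face's outward normal, x points up the slope, y along the lip.
- wide_seat (a point): point on the tray's face where the centre of the plate's back comes when the plate lies flush, is centred sideways and its lower edge touches the lip (27 mm up the slope from the lip; the upper edge of the face is 33 mm further up). Axes as the tray's.
- wide_rim (a point): middle of the upper edge of that tray's face, 33 mm up the slope from the seat point; shows whether stand or tray has shifted. Axes as the tray's.
- wide_plate: brass label plate 54 mm (x) by 94 mm (y), 5 mm thick, 90 g, lying on its back; matches the wide tray. A square wooden handling block, 22 by 22 mm with sides parallel to the plate's, is fixed to the middle of its front and ends 55 mm above the back. Origin: centre of its back; z out of the front along the block. Either way up will do (half turn).
- narrow_stand: label stand with the narrower tray: loose, 1.6 kg steel base 104 mm (x) by 110 mm (y) on rubber feet, a post, and a tilting tray on a stiff friction hinge (yields only to a moment of about 1.2 N m). Origin at the centre of its underside; its -x side is the front, which the tray faces. The hinge axis is parallel to its y, 58 mm up.
- narrow_tray: the tray of that stand: flat grey sheet 72 mm wide (y) by 60 mm, with a lip along its low front edge that stands 4 mm proud of the face and is 4 mm thick. Its slope is 17 to 40 degrees to the horizontal, different every time. Origin on the hinge axis, 16 mm under the face; z is the face's outward normal, x points up the slope, y along the lip.
- narrow_seat (a point): point on the tray's face where the centre of the plate's back comes when the plate lies flush, is centred sideways and its lower edge touches the lip (27 mm up the slope from the lip; the upper edge of the face is 33 mm further up). Axes as the tray's.
- narrow_rim (a point): middle of the upper edge of that tray's face, 33 mm up the slope from the seat point; shows whether stand or tray has shifted. Axes as the tray's.
- narrow_plate: brass label plate 54 mm (x) by 62 mm (y), 5 mm thick, 90 g, lying on its back; matches the narrow tray. A square wooden handling block, 22 by 22 mm with sides parallel to the plate's, is fixed to the middle of its front and ends 55 mm above the back. Origin: centre of its back; z out of the front along the block. Either way up will do (half turn).
- airbrush: bystander: a steel airbrush lying on its side, 165 mm long, 25 mm high. Origin: centre of its underside.
- paint_jar: bystander: small closed amber glass paint jar, 34 mm across, 48 mm high. Origin: centre of its underside.
- thinner_bottle: bystander: small clear bottle with a white cap, 38 mm across, 65 mm high. Origin: centre of its underside.
- tape_roll: bystander: roll of masking tape lying flat, 94 mm across, 18 mm high. Origin: centre of its underside.
- screwdriver: bystander: screwdriver lying on the bench, 160 mm long. Origin: centre of its underside.
- mixing_dish: bystander: white mixing dish, 68 mm across, 24 mm high. Origin: centre of its underside.
- ornament: bystander: gilded scaly bud in progress, upright on a turned wooden painting handle, 48 mm across the foot, 102 mm high. Origin: centre of its underside.

How it is judged:
By the outcome, as a careful person would: the job done as asked, in the order asked, and still so for the second after the job is handed in, while the arm keeps its last pose, push and grip.
It also fails if it takes over 38 s, if anything falls off the work surface, if the arm or the gripper's body presses on something with over 40 N, if the wrist force passes 120 N, or if a joint passes its speed limit or range.

ROBOT

A 6-joint arm with a two-finger parallel gripper is mounted at the origin on the work surface. World frame = base frame: x ahead of the robot, y to its left, z up, the work surface at z = 0. Lengths are in mm, angles in rad, forces in N, time in s.
With the tool pointing down it reaches from about 275 to 1000 mm from the base axis. Payload 8.4 kg.
Tool frame: the origin (TCP) lies at the very end of the fingers, on their centre line; the grasp point (between the pads) lies 19 mm behind it (r.tcp_to_grasp is the distance from the TCP to the grasp point, in mm); z points along the fingers, y is the line along which they close (so a half turn about z gives the same grasp; the last joint's range is limited). The gripper opens to 85 mm and grips with 20 to 120 N. Pads are 22 mm wide; open, the fingers measure 114 mm over their backs; the gripper's body (76 mm by 85 mm) begins 54 mm behind the grasp point. The pads swing forward as they close: fully open they stand 13 mm farther back than shut.
Start: joints at [-1.314, 0.353, 1.633, -0, 1.155, -0.002], TCP at [159.949, -604.189, 231.281] pointing down, gripper open.
Joint ranges: [-2.63, 2.63], [-0.92, 2.1], [0.06, 2.66], [-1.3, 4.44], [0, 2.69], [-3.02, 3.02]. Speed limits (rad/s): [2.22, 2.22, 2.79, 3.14, 3.14, 3.14].

INTERFACE

Orientations are given as [roll, pitch, yaw] about the fixed x, y, z axes, in that order (R = Rz(yaw) Ry(pitch) Rx(roll)).
In Python, from rig import r gives the robot as it stands. The module is installed in compiled form; this text tells all that it offers.
- The arm moves only by the tool play_rows, never from a script. Its argument "rows" is a list of rows, each an object with "dp": the shift along the tool's x, y, z in units of 40 mm (1.0 is 40 mm), a list of three; "turn": the turn, a rotation vector about the tool's x, y, z in units of 6 degrees (1.0 is 6 degrees), a list of three; "fingers": the closure, from 0 (fully open) to 1 (shut). In form: [{"dp": [tx, ty, tz], "turn": [wx, wy, wz], "fingers": fingers}, ...]. A call has 1 to 5 rows; each row shifts and turns the commanded pose from where the row before left it, along the tool's axes as they then stand; what a row does not reach is not made up. A row lasts 1/12 s, in which the tool goes at most 41.7 mm and 7.16 degrees, less where a joint would pass 70% of its speed; a pose out of reach is approached as far as the arm can. A call is refused whole if a number of a shift passes 1 or a number of a turn 1, either way. A call with a gripper value outside its range is refused whole. The fingers move at their own pace and stop on an object; "force" is the grip in N (left out, the last holds). Time passes only in rows, so rows that do not move let the fingers close. It gives the time, the measured TCP pose, the force, the opening and the grip force at its end, in the units of the state.
- r.sense(): the state, without advancing time (a new reading comes with each control period).
- r.grab_frame(name): name is "scene" or "top" or "wrist"; returns a dict with "pixels" (420x560x3 uint8, red, green, blue), "fx", "fy", "cx", "cy" (pixels), "pose" (4x4, takes a point from camera to world coordinates). Camera axes: x right, y down, z forward; pixel columns grow to the right and rows downward; lengths in mm; the calibration is good to about 2 mm. A picture is of the moment at which its call begins. There is no depth.
- r.sign_off(): hands the job in; it is judged then, once.
The state is a dict: "clock": time; "qpos": joint angles; "qvel": joint speeds; "joint_efforts": joint torques, N m; "eef_pos": TCP position; "tcp_rot": TCP orientation; "contact_force": force on the tool from outside, world axes, zero at the start; "wrist_torque": the same for the moment, N m; "opening": opening from 0.0 (shut) to 1.0 (fully open); "grasp_force": force on a finger pad.
Only numpy, scipy, OpenCV 4.12 (cv2) and the standard library are available. Lean on these libraries where they do the work, as an engineer would, in place of code of your own. Each camera call takes 0.05 s, during which the arm holds its last target. There are 200 camera calls.

## Working session

There is one attempt and no reset: what is moved stays moved. The work goes in short steps, Python scripts to look and compute and a tool call to move; the robot and the scene stay as the last step left them, time stands still between calls to the robot, and variables do not carry over. Pictures are saved under pics/ and viewed, at most 13 in all, crops included, and the job is handed in when it is done.

Besides the shell and the picture viewer there is one more tool, called after "Call:" by a JSON object that holds its "method" and its "body". play_rows: Moves the arm, as the interface text tells. Its arguments: {"type":"object","properties":{"rows":{"type":"array"},"force":{"type":"number"}},"required":["rows"]}

```bash
mkdir -p pics; cat > h.py <<'E'
import numpy as np, cv2
from rig import r
from scipy.spatial.transform import Rotation as Ro
def snap(n,f):
    d=r.grab_frame(n); cv2.imwrite(f'pics/{f}.png',d['pixels'][:,:,::-1])
    np.savez(f'pics/{f}.npz',**d); return d
def load(f): return np.load(f'pics/{f}.npz')
def ray(d,u,v):
    P=np.array(d['pose']); q=P[:3,:3]@np.array([(u-d['cx'])/d['fx'],(v-d['cy'])/d['fy'],1]); return P[:3,3],q/np.linalg.norm(q)
def onz(d,u,v,z):
    o,q=ray(d,u,v); return o+q*(z-o[2])/q[2]
def tri(d1,a,d2,b):
    o1,q1=ray(d1,*a);o2,q2=ray(d2,*b)
    s=np.linalg.lstsq(np.c_[q1,-q2],o2-o1,rcond=None)[0]
    A=o1+q1*s[0];B=o2+q2*s[1]; return (A+B)/2,np.linalg.norm(A-B)
def proj(d,p):
    P=np.array(d['pose']);c=P[:3,:3].T@(np.array(p)-P[:3,3]); return np.array([d['fx']*c[0]/c[2]+d['cx'],d['fy']*c[1]/c[2]+d['cy']])
E
python3 - <<'E'
from h import *
for n in('top','scene'):
    d=snap(n,n); print(n,d['fx'],d['cx'],d['cy'],np.round(d['pose'],3).tolist())
print(r.sense())
E
```

```text
top 386.0833658487724 277.2200962699921 199.0704516974257 [[0.02, -0.997, 0.077, 458.646], [-1.0, -0.021, -0.011, 39.637], [0.012, -0.076, -0.997, 1281.362], [0.0, 0.0, 0.0, 1.0]]
scene 420.00214578131147 280.21266322915113 211.77004804053823 [[0.543, 0.596, -0.591, 1197.651], [0.839, -0.377, 0.391, -380.845], [0.01, -0.708, -0.706, 836.7], [0.0, 0.0, 0.0, 1.0]]
{'clock': 0.1, 'qpos': array([-1.31440855e+00,  3.53605787e-01,  1.63405226e+00,  1.50910535e-06,
        1.15517656e+00, -2.37883822e-03]), 'qvel': array([ 0.00118092, -0.00169434, -0.00118628,  0.00047921,  0.00062841,
       -0.00138938]), 'joint_efforts': array([ 6.71801899e-04, -6.06358194e+01, -3.42820394e+01,  2.36421988e-05,
        3.97198397e-03, -2.70555525e-06]), 'eef_pos': array([ 159.83785525, -603.78491796,  230.62315411]), 'tcp_rot': array([-3.14035070e+00, -4.33428401e-06,  2.58766004e-01]), 'contact_force': array([ 0.35254084,  0.33498621, -0.07273369]), 'wrist_torque': array([-0.03956229,  0.03567657,  0.0160423 ]), 'grasp_force': 0.0, 'opening': 0.9978300570696857}
```

View pics/top.png

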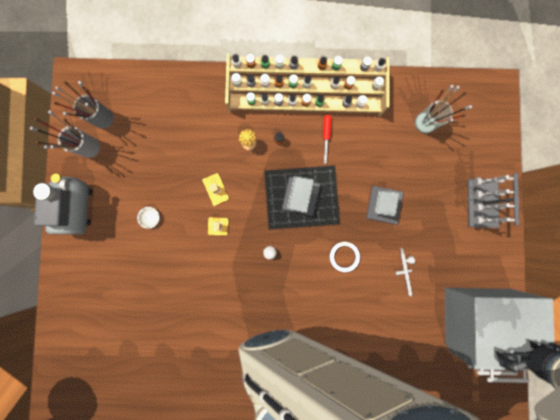

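View pics/scene.png

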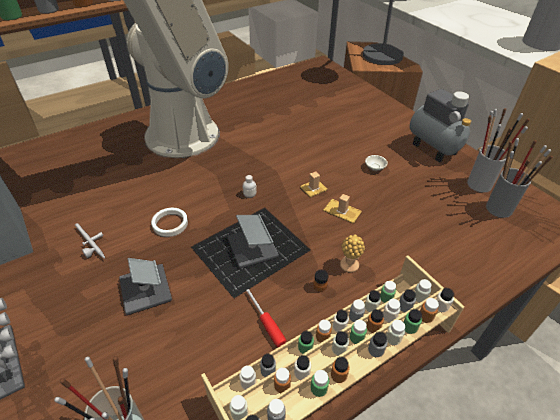

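The top view shows the mat stand at about (300,196), the other stand at (386,204), and the plates at (215,189) (larger) and (218,227). I'll enlarge these areas to measure them.

```bash
python3 - <<'E'
from h import *
t=cv2.imread('pics/top.png');s=cv2.imread('pics/scene.png')
a=cv2.resize(t[155:240,195:345],(800,453),interpolation=cv2.INTER_CUBIC)
b=cv2.resize(s[165:300,185:370],(800,584),interpolation=cv2.INTER_CUBIC)
cv2.imwrite('pics/c1.png',a);cv2.imwrite('pics/c2.png',b)
d=load('top');h=cv2.cvtColor(t,cv2.COLOR_BGR2HSV)
m=cv2.inRange(h,(20,120,120),(35,255,255))
for c in cv2.findContours(m,0,2)[0]:
    if cv2.contourArea(c)>60:
        q=cv2.minAreaRect(c)
        if 160<q[0][1]<245 and 190<q[0][0]<240:
            B=cv2.boxPoints(q);W=np.array([onz(d,*p,5)[:2] for p in B]);print(q,W.round(),W.mean(0))
E
```

```text
((218.0, 225.5), (17.0, 20.0), 90.0) [[493. 253.]
 [494. 187.]
 [438. 185.]
 [437. 251.]] [465.59088183 219.04952703]
((215.49044799804688, 188.6780548095703), (29.545608520507812, 17.82305908203125), 66.50143432617188) [[620. 279.]
 [644. 225.]
 [555. 184.]
 [530. 237.]] [587.27532478 231.25122552]
```

View pics/c1.png

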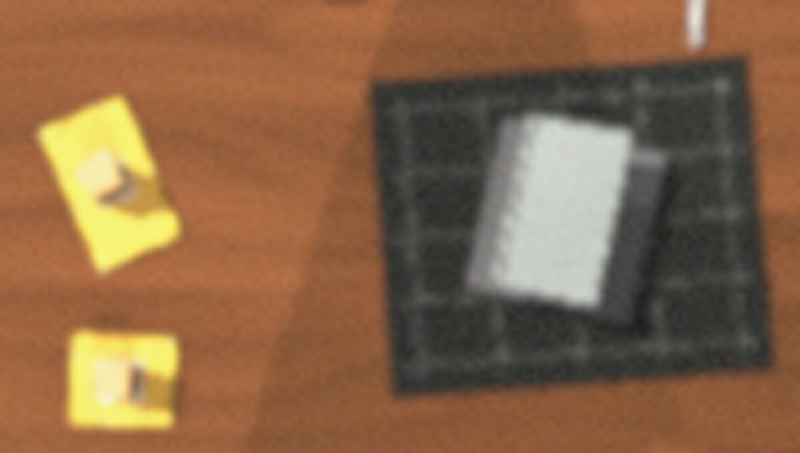

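View pics/c2.png

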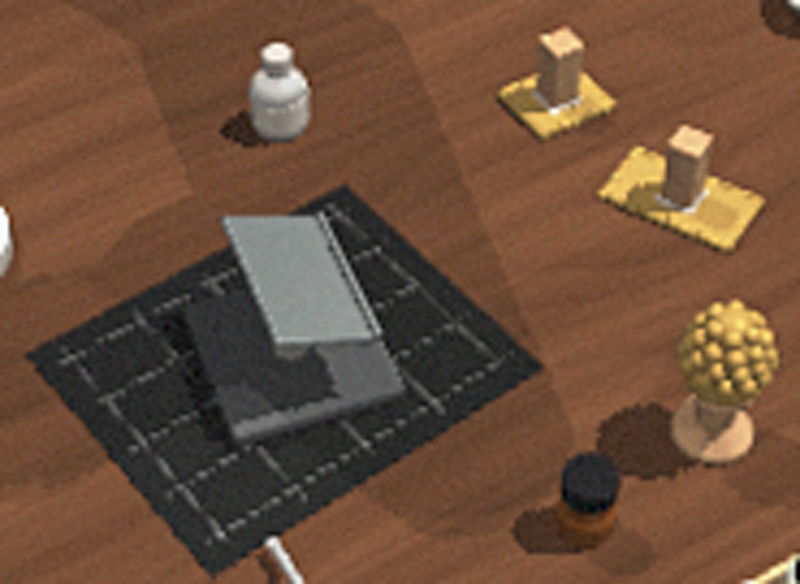

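The crops show the mat stand carries the wide tray, with its lip on the left (+y) side from about (297,177) to (289,210) in the full top image. The wide plate is at about (215,189), with its long side about 25° from world x. Next I'll triangulate the tray corners roughly and set up the move planner.

```bash
cat >> h.py <<'E'
def cur():
    s=r.sense(); return np.array(s['eef_pos']),Ro.from_euler('xyz',s['tcp_rot'])
def plan(p1,R1,f=0,vmax=38.,wmax=5.8,start=None,dec=2):
    p,R=start or cur()
    rv=(R.inv()*R1).as_rotvec(); D=np.array(p1)-p
    n=max(1,int(np.ceil(max(np.linalg.norm(D)/vmax,np.degrees(np.linalg.norm(rv))/wmax))))
    import json; out=[]
    for k in range(1,n+1):
        tp=np.array(p1)-D*(1-k/n)
        dp=np.round(R.inv().apply(tp-p)/40,dec)
        w=np.round(np.degrees(rv)/n/6,dec)
        out.append({"dp":(dp+0.).tolist(),"turn":(w+0.).tolist(),"fingers":f})
        p=p+R.apply(dp*40); R=R*Ro.from_rotvec(np.radians(w*6))
    for i in range(0,n,5): print(json.dumps(out[i:i+5]))
    return p,R
def down(a):  # tool pointing down, tool y at world angle a (deg)
    return Ro.from_matrix(np.c_[[-np.sin(np.radians(a)),np.cos(np.radians(a)),0],[np.cos(np.radians(a)),np.sin(np.radians(a)),0],[0,0,-1.]])
E
python3 - <<'E'
from h import *
d=snap('wrist','w0'); p,R=cur(); P=np.array(d['pose'])
print('cam in tool',R.inv().apply(P[:3,3]-p).round(1),(R.inv().as_matrix()@P[:3,:3]).round(3).tolist(),d['fx'])
t=load('top');s=load('scene')
T=lambda u,v:(195+u/5.333,155+v/5.33); S=lambda u,v:(185+u/4.324,165+v/4.326)
for n,a,b in [('up -x',(600,305),(223,217)),('up +x',(632,127),(280,345)),('lip +x',(535,115),(375,338)),('lip -x',(495,297),(318,215))]:
    q,e=tri(t,T(*a),s,S(*b));print(n,q.round(1),e.round(1))
plan((560,180,300),down(25))
E
```

```text
cam in tool [  74.3    0.9 -142.8] [[-0.001, -0.957, -0.29], [1.0, -0.001, 0.001], [-0.001, -0.29, 0.957]] 302.02591877460173
up -x [513.8 -65.1  80.7] 7.6
up +x [617.9 -84.3  80.8] 3.4
lip +x [626.5 -28.4  60.4] 3.1
lip -x [518.7  -4.6  53.8] 8.1
[{"dp": [0.61, -0.68, -0.07], "turn": [0.0, 0.0, -0.7], "fingers": 0}, {"dp": [0.66, -0.64, -0.07], "turn": [0.0, 0.0, -0.7], "fingers": 0}, {"dp": [0.71, -0.58, -0.07], "turn": [0.0, 0.0, -0.7], "fingers": 0}, {"dp": [0.74, -0.54, -0.08], "turn": [0.0, 0.0, -0.7], "fingers": 0}, {"dp": [0.79, -0.47, -0.07], "turn": [0.0, 0.0, -0.7], "fingers": 0}]
[{"dp": [0.81, -0.42, -0.07], "turn": [0.0, 0.0, -0.7], "fingers": 0}, {"dp": [0.85, -0.36, -0.07], "turn": [0.0, 0.0, -0.7], "fingers": 0}, {"dp": [0.87, -0.29, -0.07], "turn": [0.0, 0.0, -0.7], "fingers": 0}, {"dp": [0.88, -0.23, -0.07], "turn": [0.0, 0.0, -0.7], "fingers": 0}, {"dp": [0.91, -0.17, -0.07], "turn": [0.0, 0.0, -0.7], "fingers": 0}]
[{"dp": [0.91, -0.1, -0.08], "turn": [0.0, 0.0, -0.7], "fingers": 0}, {"dp": [0.91, -0.03, -0.07], "turn": [0.0, 0.0, -0.7], "fingers": 0}, {"dp": [0.92, 0.04, -0.07], "turn": [0.0, 0.0, -0.7], "fingers": 0}, {"dp": [0.91, 0.1, -0.07], "turn": [0.0, 0.0, -0.7], "fingers": 0}, {"dp": [0.9, 0.17, -0.07], "turn": [0.0, 0.0, -0.7], "fingers": 0}]
[{"dp": [0.89, 0.24, -0.07], "turn": [0.0, 0.0, -0.7], "fingers": 0}, {"dp": [0.86, 0.3, -0.07], "turn": [0.0, 0.0, -0.7], "fingers": 0}, {"dp": [0.85, 0.36, -0.08], "turn": [0.0, 0.0, -0.7], "fingers": 0}, {"dp": [0.81, 0.42, -0.07], "turn": [0.0, 0.0, -0.7], "fingers": 0}, {"dp": [0.78, 0.48, -0.07], "turn": [0.0, 0.0, -0.7], "fingers": 0}]
[{"dp": [0.74, 0.54, -0.07], "turn": [0.0, 0.0, -0.7], "fingers": 0}, {"dp": [0.7, 0.59, -0.07], "turn": [0.0, 0.0, -0.7], "fingers": 0}, {"dp": [0.66, 0.64, -0.07], "turn": [0.0, 0.0, -0.7], "fingers": 0}, {"dp": [0.61, 0.69, -0.07], "turn": [0.0, 0.0, -0.7], "fingers": 0}]
```

```bash
python3 - <<'E'
from h import *
p=plan((510,-110,220),down(-13))
E
```

```text
[{"dp": [0.73, -0.61, 0.02], "turn": [0.0, 0.0, -0.65], "fingers": 0}, {"dp": [0.76, -0.55, 0.01], "turn": [0.0, 0.0, -0.65], "fingers": 0}, {"dp": [0.8, -0.5, 0.02], "turn": [0.0, 0.0, -0.65], "fingers": 0}, {"dp": [0.84, -0.45, 0.02], "turn": [0.0, 0.0, -0.65], "fingers": 0}, {"dp": [0.86, -0.39, 0.02], "turn": [0.0, 0.0, -0.65], "fingers": 0}]
[{"dp": [0.89, -0.33, 0.01], "turn": [0.0, 0.0, -0.65], "fingers": 0}, {"dp": [0.9, -0.26, 0.02], "turn": [0.0, 0.0, -0.65], "fingers": 0}, {"dp": [0.93, -0.21, 0.02], "turn": [0.0, 0.0, -0.65], "fingers": 0}, {"dp": [0.93, -0.14, 0.02], "turn": [0.0, 0.0, -0.65], "fingers": 0}, {"dp": [0.95, -0.08, 0.01], "turn": [0.0, 0.0, -0.65], "fingers": 0}]
[{"dp": [0.94, -0.01, 0.02], "turn": [0.0, 0.0, -0.65], "fingers": 0}, {"dp": [0.95, 0.05, 0.02], "turn": [0.0, 0.0, -0.65], "fingers": 0}, {"dp": [0.93, 0.11, 0.02], "turn": [0.0, 0.0, -0.65], "fingers": 0}, {"dp": [0.93, 0.18, 0.01], "turn": [0.0, 0.0, -0.65], "fingers": 0}, {"dp": [0.92, 0.24, 0.02], "turn": [0.0, 0.0, -0.65], "fingers": 0}]
[{"dp": [0.89, 0.31, 0.02], "turn": [0.0, 0.0, -0.65], "fingers": 0}]
```

Call:
{"method": "play_rows", "body": {"rows": [{"dp": [0.73,-0.61,0.02],"turn": [0,0,-0.65],"fingers": 0},{"dp": [0.76,-0.55,0.01],"turn": [0,0,-0.65],"fingers": 0},{"dp": [0.8,-0.5,0.02],"turn": [0,0,-0.65],"fingers": 0},{"dp": [0.84,-0.45,0.02],"turn": [0,0,-0.65],"fingers": 0},{"dp": [0.86,-0.39,0.02],"turn": [0,0,-0.65],"fingers": 0}]}}

```text
clock: 0.57
eef_pos: [269.8, -448.1, 227.4]
tcp_rot: [-3.141, -0.0, 0.602]
contact_force: [0.8, -0.1, -0.3]
opening: 1.0
grasp_force: 0.0
```

Call:
{"method": "play_rows", "body": {"rows": [{"dp": [0.89,-0.33,0.01],"turn": [0,0,-0.65],"fingers": 0},{"dp": [0.9,-0.26,0.02],"turn": [0,0,-0.65],"fingers": 0},{"dp": [0.93,-0.21,0.02],"turn": [0,0,-0.65],"fingers": 0},{"dp": [0.93,-0.14,0.02],"turn": [0,0,-0.65],"fingers": 0},{"dp": [0.95,-0.08,0.01],"turn": [0,0,-0.65],"fingers": 0}]}}

```text
clock: 0.98
eef_pos: [379.4, -293.7, 224.4]
tcp_rot: [3.142, 0.0, 0.943]
contact_force: [0.0, 0.1, -0.5]
opening: 1.0
grasp_force: 0.0
```

Call:
{"method": "play_rows", "body": {"rows": [{"dp": [0.94,-0.01,0.02],"turn": [0,0,-0.65],"fingers": 0},{"dp": [0.95,0.05,0.02],"turn": [0,0,-0.65],"fingers": 0},{"dp": [0.93,0.11,0.02],"turn": [0,0,-0.65],"fingers": 0},{"dp": [0.93,0.18,0.01],"turn": [0,0,-0.65],"fingers": 0},{"dp": [0.92,0.24,0.02],"turn": [0,0,-0.65],"fingers": 0}]}}

```text
clock: 1.4
eef_pos: [488.8, -139.3, 220.9]
tcp_rot: [3.141, 0.0, 1.283]
contact_force: [0.4, -0.7, 0.7]
opening: 0.997
grasp_force: 0.0
```

Call:
{"method": "play_rows", "body": {"rows": [{"dp": [0.89,0.31,0.02],"turn": [0,0,-0.65],"fingers": 0},{"dp": [0,0,0],"turn": [0,0,0],"fingers": 0}]}}

```text
clock: 1.57
eef_pos: [513.5, -106.0, 220.0]
tcp_rot: [3.14, -0.002, 1.355]
contact_force: [-0.4, -0.4, -0.4]
opening: 1.001
grasp_force: 0.0
```

```bash
python3 - <<'E'
from h import *
d=snap('wrist','w1'); p,R=cur();print(p.round(1),np.degrees(R.as_euler('xyz')).round(1),r.sense()['clock'])
plan((625,-130,220),down(-13))
E
```

```text
[ 511.7 -108.   219.8] [180.   -0.   77.5] 1.6167
[{"dp": [0.02, 0.72, 0.0], "turn": [0.0, 0.0, 0.02], "fingers": 0}, {"dp": [0.02, 0.72, 0.0], "turn": [0.0, 0.0, 0.02], "fingers": 0}, {"dp": [0.02, 0.72, 0.0], "turn": [0.0, 0.0, 0.02], "fingers": 0}, {"dp": [0.02, 0.72, 0.0], "turn": [0.0, 0.0, 0.02], "fingers": 0}]
```

View pics/w1.png

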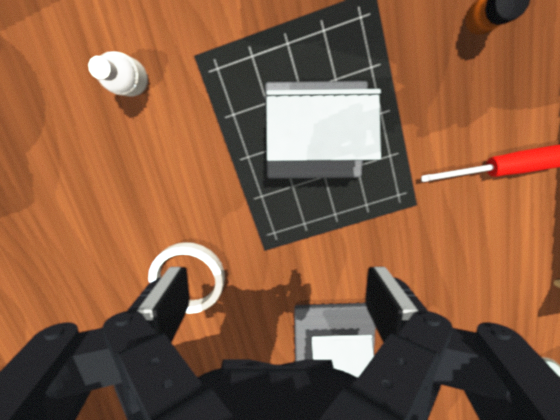

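The wrist picture shows the tray face spanning columns 267–381 and rows 95–160, with the lip line at row about 91. Now the second stereo view.

Call:
{"method": "play_rows", "body": {"rows": [{"dp": [0.02,0.72,0],"turn": [0,0,0],"fingers": 0},{"dp": [0.02,0.72,0],"turn": [0,0,0],"fingers": 0},{"dp": [0.02,0.72,0],"turn": [0,0,0],"fingers": 0},{"dp": [0.02,0.72,0],"turn": [0,0,0],"fingers": 0},{"dp": [0,0,0],"turn": [0,0,0],"fingers": 0}]}}

```text
clock: 2.03
eef_pos: [626.9, -134.8, 219.8]
tcp_rot: [3.139, 0.0, 1.346]
contact_force: [-1.6, -0.0, 0.5]
opening: 0.999
grasp_force: 0.0
```

```bash
cat > tray.py <<'E'
from h import *
def quad(f,near):
    # bright face incl. lip: grey low-saturation bright blob containing point
    im=load(f)['pixels'];h=cv2.cvtColor(im,cv2.COLOR_RGB2HSV)
    m=((h[:,:,1]<50)&(h[:,:,2]>165)).astype(np.uint8)
    n,l=cv2.connectedComponents(m,connectivity=4)
    b=(l==l[near[1],near[0]]).astype(np.uint8)
    c=max(cv2.findContours(b,0,cv2.CHAIN_APPROX_NONE)[0],key=cv2.contourArea)
    q=cv2.approxPolyDP(cv2.convexHull(c),8,True)[:,0]
    print(f,cv2.contourArea(c),q.tolist()); return c[:,0],q
def fitq(c,q):
    # order corners TL,TR,BR,BL ; refine by line fits of contour
    q=q.astype(float);s=q.sum(1);dd=q[:,0]-q[:,1]
    q=np.array([q[s.argmin()],q[dd.argmax()],q[s.argmax()],q[dd.argmin()]])
    L=[]
    for i in range(4):
        a,b=q[i],q[(i+1)%4];t=(b-a)/np.linalg.norm(b-a);n=np.array([-t[1],t[0]])
        u=(c-a)@t;w=(c-a)@n
        k=(abs(w)<3)&(u>6)&(u<np.linalg.norm(b-a)-6)
        vx,vy,x,y=cv2.fitLine(c[k].astype(np.float32),cv2.DIST_HUBER,0,.01,.01).ravel()
        L.append(np.cross([x,y,1],[x+vx,y+vy,1]))
    o=[np.cross(L[i-1],L[i]) for i in range(4)]
    return np.array([p[:2]/p[2] for p in o])
E
python3 - <<'E'
from tray import *
snap('wrist','w2')
print(cur()[0])
A,B=load('w1'),load('w2')
ca=fitq(*quad('w1',(324,130)))
g=onz(A,324,130,70);n=proj(B,g).round().astype(int);print(n)
cb=fitq(*quad('w2',n))
print(ca.round(1).tolist(),cb.round(1).tolist())
P=[]
for a,b in zip(ca,cb):
    q,e=tri(A,a,B,b);P.append(q);print(q.round(1),round(e,2))
P=np.array(P);print([np.linalg.norm(P[i]-P[(i+1)%4]).round(1) for i in range(4)])
E
```

```text
[ 624.43926702 -134.28127117  219.39892224]
w1 7981.0 [[267, 85], [379, 89], [380, 158], [268, 160]]
[197 126]
w2 7830.5 [[251, 84], [256, 156], [139, 156], [138, 86]]
[[267.0, 87.4], [379.0, 89.3], [379.0, 158.6], [267.0, 160.1]] [[138.0, 85.2], [249.2, 83.1], [255.4, 153.7], [138.0, 156.0]]
[527.9  -2.7  62.9] 1.26
[627.6 -25.3  66.7] 1.22
[618.4 -86.9  72.4] 0.7
[514.4 -64.2  83.2] 0.72
[np.float64(102.3), np.float64(62.6), np.float64(106.9), np.float64(66.1)]
```

```bash
python3 - <<'E'
import cv2,numpy as np
a=cv2.imread('pics/w1.png')[75:190,250:400];b=cv2.imread('pics/w2.png')
b=b[75:190,110:260]
cv2.imwrite('pics/c3.png',cv2.resize(np.vstack([np.hstack([a,b])]),None,fx=2.6,fy=2.6,interpolation=cv2.INTER_CUBIC))
E
```

```text
(no output)
```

View pics/c3.png

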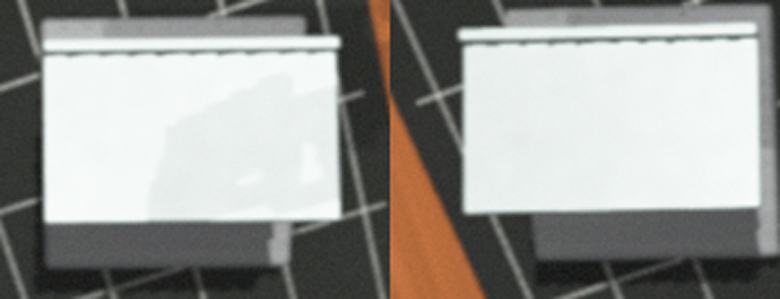

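The face and lip are sharp in both views. The old mask had leaked into the lit base, so I'll raise the threshold.

```bash
sed -i 's/>165/>205/' tray.py; python3 - <<'E'
from tray import *
A,B=load('w1'),load('w2')
# fill the thin dark line by close
def quad2(f,n):
    im=load(f)['pixels'];h=cv2.cvtColor(im,cv2.COLOR_RGB2HSV)
    m=((h[:,:,1]<60)&(h[:,:,2]>200)).astype(np.uint8)
    m=cv2.morphologyEx(m,cv2.MORPH_CLOSE,np.ones((5,5)))
    m=cv2.morphologyEx(m,cv2.MORPH_OPEN,np.ones((7,7)))
    l=cv2.connectedComponents(m)[1]
    b=(l==l[n[1],n[0]]).astype(np.uint8)
    b=cv2.resize(b*255,None,fx=1,fy=1)
    c=max(cv2.findContours(b,0,cv2.CHAIN_APPROX_NONE)[0],key=cv2.contourArea)
    q=cv2.approxPolyDP(cv2.convexHull(c),6,True)[:,0];print(cv2.contourArea(c),q.tolist());return c[:,0],q
ca=fitq(*quad2('w1',(324,130)));cb=fitq(*quad2('w2',(197,126)))
print(ca.round(1).tolist(),cb.round(1).tolist())
P=[]
for a,b in zip(ca,cb):
    q,e=tri(A,a,B,b);P.append(q);print(q.round(1),round(e,2))
P=np.array(P);print([np.linalg.norm(P[i]-P[(i+1)%4]).round(1) for i in range(4)])
# visual-crop readings
va=[(250+u/2.6,75+v/2.6) for u,v in [(43,38),(340,37),(339,219),(44,221)]]
vb=[(110+(u-390)/2.6,75+v/2.6) for u,v in [(459,30),(757,24),(758,207),(464,213)]]
print(np.round(va,1).tolist(),np.round(vb,1).tolist())
Q=np.array([tri(A,a,B,b)[0] for a,b in zip(va,vb)]);print(Q.round(1).tolist())
for P in(P,Q):
    lip=(P[0]+P[1])/2;up=(P[2]+P[3])/2;y=P[1]-P[0]+P[2]-P[3];v=up-lip
    print('yaw y',np.degrees(np.arctan2(y[1],y[0])),'dz',v[2],'len',np.linalg.norm(v),'slope(+4 lip)',np.degrees(np.arctan2(v[2],np.hypot(*v[:2]))+np.arctan2(4,64)),lip,up)
E
```

```text
7729.0 [[378, 89], [380, 158], [267, 158], [268, 90]]
7786.0 [[250, 84], [251, 153], [139, 155], [139, 87]]
[[267.0, 90.4], [377.5, 88.7], [379.4, 159.0], [267.0, 159.0]] [[139.0, 86.0], [251.0, 83.7], [251.0, 153.7], [139.0, 155.3]]
[527.5  -4.   60.8] 0.61
[628.8 -24.7  58.8] 0.26
[615.3 -85.2  83.2] 0.9
[514.5 -63.6  80.8] 0.45
[np.float64(103.4), np.float64(66.7), np.float64(103.2), np.float64(64.2)]
[[266.5, 89.6], [380.8, 89.2], [380.4, 159.2], [266.9, 160.0]] [[136.5, 86.5], [251.2, 84.2], [251.5, 154.6], [138.5, 156.9]]
[[527.2, -4.3, 65.6], [629.2, -26.0, 66.2], [615.8, -85.7, 84.4], [514.2, -64.6, 82.2]]
yaw y -11.82383739314223 dz 22.2558571627074 len 65.4017289685149 slope(+4 lip) 23.471159909447575 [578.17257827 -14.3561354   59.76957343] [564.9125017  -74.40805746  82.02543059]
yaw y -11.88811523984885 dz 17.39848432003555 len 63.8302121554546 slope(+4 lip) 19.393852996127237 [578.19377107 -15.1774037   65.90208196] [565.01553872 -75.16009219  83.30056628]
```

```bash
python3 - <<'E'
from h import *
plan((585,50,220),down(-12))
E
```

```text
[{"dp": [0.85, -0.4, 0.0], "turn": [0.0, 0.0, -0.03], "fingers": 0}, {"dp": [0.86, -0.39, -0.01], "turn": [0.0, 0.0, -0.03], "fingers": 0}, {"dp": [0.86, -0.39, 0.0], "turn": [0.0, 0.0, -0.03], "fingers": 0}, {"dp": [0.86, -0.39, 0.0], "turn": [0.0, 0.0, -0.03], "fingers": 0}, {"dp": [0.85, -0.39, -0.01], "turn": [0.0, 0.0, -0.03], "fingers": 0}]
```

Call:
{"method": "play_rows", "body": {"rows": [{"dp": [0.85,-0.4,0],"turn": [0,0,-0.03],"fingers": 0},{"dp": [0.86,-0.39,0],"turn": [0,0,-0.03],"fingers": 0},{"dp": [0.86,-0.39,0],"turn": [0,0,-0.03],"fingers": 0},{"dp": [0.86,-0.39,0],"turn": [0,0,-0.03],"fingers": 0},{"dp": [0.85,-0.39,0],"turn": [0,0,-0.03],"fingers": 0}]}}

```text
clock: 2.5
eef_pos: [581.4, 51.6, 220.0]
tcp_rot: [-3.141, 0.0, 1.362]
contact_force: [0.8, 0.3, 0.4]
opening: 1.001
grasp_force: 0.0
```

Call:
{"method": "play_rows", "body": {"rows": [{"dp": [0,0,0],"turn": [0,0,0],"fingers": 0}]}}

```text
clock: 2.58
eef_pos: [580.4, 55.5, 220.0]
tcp_rot: [-3.139, -0.001, 1.366]
contact_force: [0.3, 0.4, -0.1]
opening: 1.0
grasp_force: 0.0
```

```bash
python3 - <<'E'
from h import *
d=snap('wrist','w3');print(cur()[0],proj(d,(571,-45,73)))
plan((560,190,200),down(25))
E
```

```text
[581.30047563  53.14686405 220.04298088] [286.853308   290.09388929]
[{"dp": [0.46, -0.17, 0.07], "turn": [0.0, 0.0, -0.87], "fingers": 0}, {"dp": [0.48, -0.13, 0.07], "turn": [0.0, 0.0, -0.87], "fingers": 0}, {"dp": [0.49, -0.09, 0.08], "turn": [0.0, 0.0, -0.87], "fingers": 0}, {"dp": [0.49, -0.04, 0.07], "turn": [0.0, 0.0, -0.87], "fingers": 0}, {"dp": [0.5, 0.0, 0.07], "turn": [0.0, 0.0, -0.87], "fingers": 0}]
[{"dp": [0.49, 0.05, 0.07], "turn": [0.0, 0.0, -0.87], "fingers": 0}, {"dp": [0.48, 0.09, 0.07], "turn": [0.0, 0.0, -0.87], "fingers": 0}]
```

View pics/w3.png

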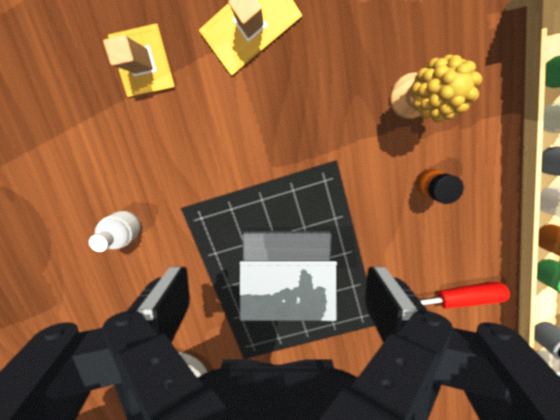

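```bash
python3 - <<'E'
from h import *
M=np.array([571,-45,73.]);ax=np.array([np.cos(np.radians(-11.85)),np.sin(np.radians(-11.85)),0])
for f in('w1','w2','w3'):
    d=load(f);g=cv2.cvtColor(d['pixels'],cv2.COLOR_RGB2GRAY)
    for k in(-35,-20,0,20,35):
        u,v=proj(d,M+ax*k); u=int(round(u));pr=g[:,u-2:u+3].mean(1);v0=int(v)-46 if f!='w3' else int(v)-62
        print(f,k,u,v0,pr[v0:v0+92].astype(int).tolist() if k in(-35,35) else '')
E
```

```text
w1 -35 285 78 [52, 52, 50, 77, 126, 161, 174, 175, 176, 180, 184, 197, 229, 243, 247, 239, 189, 168, 223, 243, 246, 246, 246, 246, 246, 246, 246, 246, 246, 246, 246, 246, 246, 246, 246, 246, 246, 246, 246, 246, 246, 246, 246, 246, 246, 247, 246, 247, 247, 247, 247, 246, 246, 246, 246, 246, 246, 246, 247, 247, 248, 248, 248, 248, 248, 248, 248, 248, 248, 248, 248, 248, 248, 248, 248, 248, 248, 248, 248, 248, 248, 238, 177, 105, 86, 86, 86, 86, 87, 88, 87, 88]
w1 -20 301 78 
w1 0 323 78 
w1 20 344 78 
w1 35 361 78 [47, 45, 66, 103, 134, 146, 148, 149, 147, 149, 172, 218, 241, 247, 241, 194, 145, 196, 241, 248, 248, 248, 248, 248, 247, 245, 243, 241, 240, 240, 241, 241, 241, 240, 238, 238, 238, 238, 237, 237, 237, 237, 237, 237, 237, 236, 238, 238, 238, 239, 238, 238, 237, 237, 237, 236, 237, 237, 236, 236, 237, 237, 237, 238, 238, 238, 238, 238, 237, 237, 236, 237, 237, 237, 237, 237, 237, 239, 243, 246, 241, 200, 140, 120, 123, 129, 134, 125, 113, 109, 107, 104]
w2 -35 156 75 [49, 48, 55, 85, 124, 146, 153, 154, 157, 158, 189, 232, 240, 240, 219, 155, 157, 224, 239, 239, 238, 238, 238
[... 1127 characters left out ...]
 241, 241, 241, 241, 241, 241, 241, 241, 241, 240, 235, 204, 156, 131, 125, 126, 127, 128, 129, 130, 131, 130, 132, 130, 130, 129, 131, 130, 128, 129, 127, 127, 127, 127, 126, 127, 115]
w3 -20 268 228 
w3 0 287 228 
w3 20 305 228 
w3 35 319 228 [43, 42, 47, 64, 81, 102, 121, 127, 126, 128, 130, 131, 128, 128, 128, 127, 128, 126, 127, 127, 131, 131, 133, 130, 130, 128, 128, 127, 125, 128, 128, 125, 127, 188, 241, 247, 243, 240, 244, 248, 248, 247, 248, 247, 247, 247, 247, 247, 247, 247, 246, 246, 246, 246, 245, 245, 245, 238, 202, 154, 136, 133, 134, 135, 133, 134, 134, 134, 133, 131, 132, 131, 131, 131, 131, 132, 131, 132, 131, 132, 131, 130, 131, 130, 128, 128, 128, 129, 130, 134, 138, 136]
```

```bash
python3 - <<'E'
from h import *
M=np.array([571,-45,73.]);c,s=np.cos(np.radians(11.85)),np.sin(np.radians(11.85))
ax=np.array([c,-s,0]);fr=np.array([s,c,0])
d3=load('w3');g=cv2.cvtColor(d3['pixels'],cv2.COLOR_RGB2GRAY)
for u in(255,287,319): print(u,g[308:330,u-2:u+3].mean(1).astype(int).tolist())
def est(obs):
    A=[];b=[]
    for f,u,v in obs:
        o,q=ray(load(f),u,v); o2=np.array([(o-M)@fr,o[2]]);q2=np.array([q@fr,q[2]]);n=np.array([-q2[1],q2[0]]);n/=np.linalg.norm(n)
        A.append(n);b.append(n@o2)
    x,res,*_=np.linalg.lstsq(np.array(A),np.array(b),rcond=None);print(x.round(2),(np.array(A)@x-b).round(2));return x
lip=est([('w1',323,89.05),('w2',194,84.4),('w3',287,261)])
for v3 in(319,320,321):
    up=est([('w1',323,159.7),('w2',194,155.55),('w3',287,v3)])
    v=lip-up;print(v3,'len',np.linalg.norm(v),'slope',np.degrees(np.arctan2(-v[1],v[0])+np.arctan2(4,64)))
E
```

```text
255 [129, 131, 130, 128, 129, 127, 127, 127, 127, 126, 127, 115, 83, 43, 28, 26, 26, 27, 27, 28, 27, 27]
287 [126, 127, 127, 127, 127, 128, 126, 126, 126, 128, 127, 119, 91, 64, 49, 50, 48, 50, 50, 50, 50, 50]
319 [131, 130, 131, 130, 128, 128, 128, 129, 130, 134, 138, 136, 107, 68, 48, 48, 49, 52, 71, 95, 92, 66]
[31.23 65.99] [ 0.16 -0.16 -0.01]
[-30.94  80.83] [ 0.21 -0.2  -0.01]
319 len 63.91022517386991 slope 16.999531062361708
[-30.72  82.87] [ 0.19 -0.19 -0.01]
320 len 64.20565443858548 slope 18.820296445644843
[-30.5   84.89] [ 0.17 -0.17 -0.01]
321 len 64.5605194158813 slope 20.600728884153476
```

Slope comes to about 19° (the edge length of 64.2 mm matches the expected 64.1), with the seat near (571.6, -44.6, 72.5). Next I'll move over the wide plate.

Call:
{"method": "play_rows", "body": {"rows": [{"dp": [0.46,-0.17,0.07],"turn": [0,0,-0.87],"fingers": 0},{"dp": [0.48,-0.13,0.07],"turn": [0,0,-0.87],"fingers": 0},{"dp": [0.49,-0.09,0.08],"turn": [0,0,-0.87],"fingers": 0},{"dp": [0.49,-0.04,0.07],"turn": [0,0,-0.87],"fingers": 0},{"dp": [0.5,0,0.07],"turn": [0,0,-0.87],"fingers": 0}]}}

```text
clock: 3.05
eef_pos: [567.8, 148.0, 205.5]
tcp_rot: [-3.141, 0.001, 1.822]
contact_force: [0.2, 0.5, 0.7]
opening: 1.002
grasp_force: 0.0
```

Call:
{"method": "play_rows", "body": {"rows": [{"dp": [0.49,0.05,0.07],"turn": [0,0,-0.87],"fingers": 0},{"dp": [0.48,0.09,0.07],"turn": [0,0,-0.87],"fingers": 0},{"dp": [0,0,0],"turn": [0,0,0],"fingers": 0},{"dp": [0,0,0],"turn": [0,0,0],"fingers": 0}]}}

```text
clock: 3.38
eef_pos: [562.1, 186.9, 199.8]
tcp_rot: [-3.141, 0.0, 2.0]
contact_force: [-0.4, -0.7, -0.2]
opening: 0.998
grasp_force: 0.0
```

```bash
python3 - <<'E'
from h import *
d=snap('wrist','w4');p,R=cur();print(p.round(1),np.degrees(R.as_euler('xyz')).round(1))
h=cv2.cvtColor(d['pixels'],cv2.COLOR_RGB2HSV)
m=cv2.inRange(h,(22,150,110),(34,255,255))
m=cv2.morphologyEx(m,cv2.MORPH_OPEN,np.ones((3,3)))
for c in cv2.findContours(m,0,2)[0]:
    if cv2.contourArea(c)>1500:
        W=np.array([onz(d,*q[0],5)[:2] for q in cv2.convexHull(c)],np.float32);q=cv2.minAreaRect(W);B=cv2.boxPoints(q)
        print(cv2.minAreaRect(c),q,B.round(1).tolist())
e=proj(d,(587,231,55));print(e)
x,y=e.round().astype(int)
print(h[y-12:y+13:6,x-12:x+13:6].tolist())
E
```

```text
[562.4 186.5 200. ] [-180.     0.   114.5]
[319.92176948 169.95957586]
[[[14, 133, 113], [16, 134, 233], [16, 129, 233], [17, 126, 237], [27, 132, 254]], [[13, 137, 104], [26, 69, 255], [27, 70, 255], [26, 69, 255], [27, 82, 255]], [[13, 136, 105], [25, 79, 255], [26, 77, 255], [26, 75, 255], [26, 94, 255]], [[15, 143, 116], [26, 74, 255], [25, 80, 255], [26, 74, 255], [27, 97, 255]], [[20, 184, 161], [22, 148, 246], [26, 138, 254], [26, 139, 254], [27, 146, 254]]]
```

View pics/w4.png

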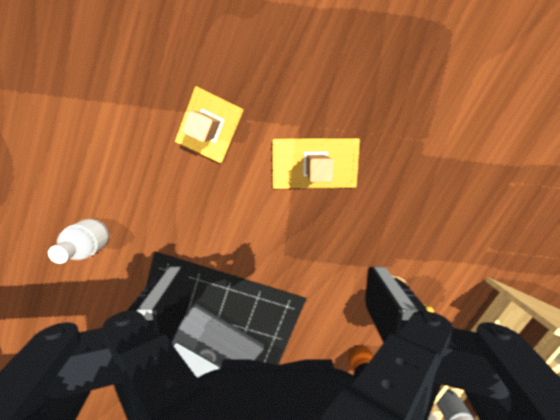

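The wide plate is axis-aligned in the picture, spanning columns 272–359 and rows 138–188, with the block top at about (320,169). Now I'll measure it.

```bash
python3 - <<'E'
from h import *
d=load('w4')
h=cv2.cvtColor(d['pixels'],cv2.COLOR_RGB2HSV)
m=cv2.inRange(h,(21,100,120),(34,255,255))
m[:,:250]=0;m[230:]=0
m=cv2.morphologyEx(m,cv2.MORPH_OPEN,np.ones((3,3)))
c=max(cv2.findContours(m,0,2)[0],key=cv2.contourArea);print(cv2.boundingRect(c))
W=np.array([onz(d,*q[0],5)[:2] for q in cv2.convexHull(c)],np.float32);q=cv2.minAreaRect(W);print(q)
# block top
sub=h[150:190,300:345];b=cv2.inRange(sub,(20,0,200),(30,98,255));b=cv2.morphologyEx(b,cv2.MORPH_OPEN,np.ones((5,5)))
cc=max(cv2.findContours(b,0,2)[0],key=cv2.contourArea);print(cv2.boundingRect(cc))
T=np.array([onz(d,300+k[0][0],150+k[0][1],55)[:2] for k in cv2.convexHull(cc)],np.float32);print(cv2.minAreaRect(T))
E
```

```text
(273, 138, 86, 51)
((588.1948852539062, 231.35675048828125), (94.54643249511719, 54.466026306152344), 25.745973587036133)
(11, 9, 22, 22)
((588.46044921875, 232.03858947753906), (20.205036163330078, 20.000701904296875), 24.595670700073242)
```

```bash
python3 - <<'E'
from h import *
s=plan((588.3,231.6,90),down(25))
plan((588.3,231.6,14),down(25),start=s,vmax=27)
E
```

```text
[{"dp": [0.19, 0.26, 0.69], "turn": [0.0, 0.0, -0.02], "fingers": 0}, {"dp": [0.19, 0.27, 0.68], "turn": [0.0, 0.0, -0.02], "fingers": 0}, {"dp": [0.19, 0.27, 0.69], "turn": [0.0, 0.0, -0.02], "fingers": 0}, {"dp": [0.18, 0.26, 0.69], "turn": [0.0, 0.0, -0.02], "fingers": 0}]
[{"dp": [0.0, 0.0, 0.63], "turn": [0.0, 0.0, 0.0], "fingers": 0}, {"dp": [0.0, 0.0, 0.64], "turn": [0.0, 0.0, 0.0], "fingers": 0}, {"dp": [0.01, 0.0, 0.63], "turn": [0.0, 0.0, 0.0], "fingers": 0}]
```

Call:
{"method": "play_rows", "body": {"rows": [{"dp": [0.19,0.26,0.69],"turn": [0,0,-0.02],"fingers": 0},{"dp": [0.19,0.27,0.68],"turn": [0,0,-0.02],"fingers": 0},{"dp": [0.19,0.27,0.69],"turn": [0,0,-0.02],"fingers": 0},{"dp": [0.18,0.26,0.69],"turn": [0,0,-0.02],"fingers": 0},{"dp": [0,0,0],"turn": [0,0,0],"fingers": 0}]}}

```text
clock: 3.85
eef_pos: [586.8, 231.5, 85.1]
tcp_rot: [-3.135, -0.0, 2.007]
contact_force: [-1.4, -0.8, -0.9]
opening: 0.998
grasp_force: 0.0
```

Call:
{"method": "play_rows", "body": {"rows": [{"dp": [0,0,0.6],"turn": [0,0,0],"fingers": 0},{"dp": [0,0,0.6],"turn": [0,0,0],"fingers": 0},{"dp": [0,0,0.4],"turn": [0,0,0],"fingers": 0},{"dp": [0,0,0.25],"turn": [0,0,0],"fingers": 0},{"dp": [0,0,0],"turn": [0,0,0],"fingers": 0}]}}

```text
clock: 4.27
eef_pos: [587.7, 231.2, 15.1]
tcp_rot: [-3.139, 0.0, 2.008]
contact_force: [-1.5, 0.4, 0.3]
opening: 1.001
grasp_force: 0.0
```

Call:
{"method": "play_rows", "body": {"rows": [{"dp": [0,0,0],"turn": [0,0,0],"fingers": 1},{"dp": [0,0,0],"turn": [0,0,0],"fingers": 1},{"dp": [0,0,0],"turn": [0,0,0],"fingers": 1},{"dp": [0,0,0],"turn": [0,0,0],"fingers": 1},{"dp": [0,0,0],"turn": [0,0,0],"fingers": 1}], "force": 60}}

```text
clock: 4.68
eef_pos: [589.0, 233.1, 16.9]
tcp_rot: [3.14, 0.0, 2.01]
contact_force: [0.1, -0.2, 1.1]
opening: 0.299
grasp_force: 0.0
```

Call:
{"method": "play_rows", "body": {"rows": [{"dp": [0,0,0],"turn": [0,0,0],"fingers": 1},{"dp": [0,0,0],"turn": [0,0,0],"fingers": 1},{"dp": [0,0,0],"turn": [0,0,0],"fingers": 1},{"dp": [0,0,0],"turn": [0,0,0],"fingers": 1},{"dp": [0,0,0],"turn": [0,0,0],"fingers": 1}], "force": 60}}

```text
clock: 5.1
eef_pos: [589.1, 233.2, 17.0]
tcp_rot: [3.14, 0.0, 2.01]
contact_force: [-0.9, 0.1, 6.7]
opening: 0.25
grasp_force: 59.9
```

```bash
cat >> h.py <<'E'
c_,s_=np.cos(np.radians(11.85)),np.sin(np.radians(11.85))
AX=np.array([c_,-s_,0]);FR=np.array([s_,c_,0]);Z=np.array([0,0,1.])
SEAT=np.array([571.6,-44.6,72.5])
def tray(th):
    t=np.radians(th);X=-FR*np.cos(t)+Z*np.sin(t);N=FR*np.sin(t)+Z*np.cos(t);return X,N,Ro.from_matrix(np.c_[-X,AX,-N])
E
python3 - <<'E'
from h import *
X,N,R=tray(19);p,R0=cur();print(p)
a=plan(p+[0,0,110],R0,f=1,vmax=30)
print('-')
plan(SEAT+X*8+N*(17+45),R,f=1,start=a)
E
```

```text
[589.09293762 233.15442309  16.96632368]
[{"dp": [0.0, 0.0, -0.69], "turn": [0.0, 0.0, 0.0], "fingers": 1}, {"dp": [0.0, 0.0, -0.68], "turn": [0.0, 0.0, 0.0], "fingers": 1}, {"dp": [0.0, 0.0, -0.69], "turn": [0.0, 0.0, 0.0], "fingers": 1}, {"dp": [0.0, 0.0, -0.69], "turn": [0.0, 0.0, 0.0], "fingers": 1}]
-
[{"dp": [-0.73, -0.39, -0.02], "turn": [0.13, -0.38, 0.76], "fingers": 1}, {"dp": [-0.76, -0.34, 0.01], "turn": [0.13, -0.38, 0.76], "fingers": 1}, {"dp": [-0.78, -0.27, 0.05], "turn": [0.13, -0.38, 0.76], "fingers": 1}, {"dp": [-0.8, -0.21, 0.08], "turn": [0.13, -0.38, 0.76], "fingers": 1}, {"dp": [-0.81, -0.14, 0.12], "turn": [0.13, -0.38, 0.76], "fingers": 1}]
[{"dp": [-0.82, -0.08, 0.15], "turn": [0.13, -0.38, 0.76], "fingers": 1}, {"dp": [-0.81, -0.01, 0.19], "turn": [0.13, -0.38, 0.76], "fingers": 1}, {"dp": [-0.8, 0.06, 0.21], "turn": [0.13, -0.38, 0.76], "fingers": 1}]
```

Call:
{"method": "play_rows", "body": {"rows": [{"dp": [0,0,-0.4],"turn": [0,0,0],"fingers": 1},{"dp": [0,0,-0.7],"turn": [0,0,0],"fingers": 1},{"dp": [0,0,-0.7],"turn": [0,0,0],"fingers": 1},{"dp": [0,0,-0.7],"turn": [0,0,0],"fingers": 1},{"dp": [0,0,-0.25],"turn": [0,0,0],"fingers": 1}]}}

```text
clock: 5.52
eef_pos: [590.3, 233.7, 130.0]
tcp_rot: [3.137, 0.0, 2.01]
contact_force: [1.2, -0.0, -0.8]
opening: 0.248
grasp_force: 58.9
```

Call:
{"method": "play_rows", "body": {"rows": [{"dp": [-0.73,-0.39,-0.02],"turn": [0.13,-0.38,0.76],"fingers": 1},{"dp": [-0.76,-0.34,0.01],"turn": [0.13,-0.38,0.76],"fingers": 1},{"dp": [-0.78,-0.27,0.05],"turn": [0.13,-0.38,0.76],"fingers": 1},{"dp": [-0.8,-0.21,0.08],"turn": [0.13,-0.38,0.76],"fingers": 1},{"dp": [-0.81,-0.14,0.12],"turn": [0.13,-0.38,0.76],"fingers": 1}]}}

```text
clock: 5.93
eef_pos: [578.7, 65.9, 129.8]
tcp_rot: [-3.114, 0.209, 1.61]
contact_force: [0.5, -1.0, -0.8]
opening: 0.249
grasp_force: 58.9
```

Call:
{"method": "play_rows", "body": {"rows": [{"dp": [-0.82,-0.08,0.15],"turn": [0.13,-0.38,0.76],"fingers": 1},{"dp": [-0.81,0,0.19],"turn": [0.13,-0.38,0.76],"fingers": 1},{"dp": [-0.8,0.06,0.21],"turn": [0.13,-0.38,0.76],"fingers": 1},{"dp": [0,0,0],"turn": [0,0,0],"fingers": 1},{"dp": [0,0,0],"turn": [0,0,0],"fingers": 1}]}}

```text
clock: 6.35
eef_pos: [573.8, -33.4, 132.0]
tcp_rot: [-3.137, 0.331, 1.367]
contact_force: [-0.9, 0.2, -0.7]
opening: 0.251
grasp_force: 58.8
```

```bash
python3 - <<'E'
from h import *
X,N,R=tray(19);s=r.sense();p,R0=cur();e=p-SEAT
print('X,AX,N',e@X,e@AX,e@N,'rot err deg',np.degrees((R0.inv()*R).as_rotvec()).round(2),s['contact_force'],s['opening'],s['clock'])
snap('wrist','w5')
E
```

```text
X,AX,N 8.589161179926508 -0.1478586984705549 60.02104622537226 rot err deg [-0.2  -0.05  0.15] [-0.91166171  0.1569379  -0.73483796] 0.25085955031342283 6.35
```

View pics/w5.png

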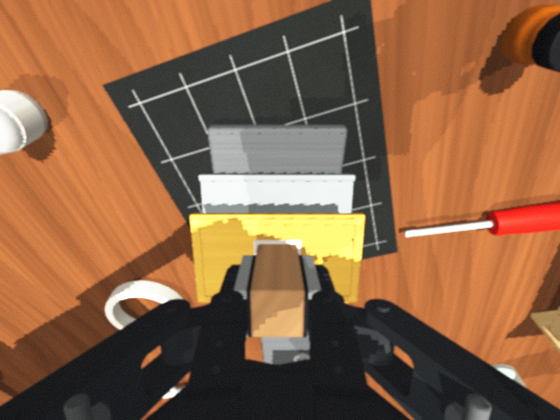

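The held plate's lower edge (columns 190–364, row 213) and the tray lip (columns 198–355, row 176) are parallel and share the same centre, about 277. Next I'll check the plate's offset in the grip and the tray prediction.

```bash
python3 - <<'E'
from h import *
d=load('w5');p,R0=cur();X,N,_=tray(19)
g=cv2.cvtColor(d['pixels'],cv2.COLOR_RGB2GRAY)
h=cv2.cvtColor(d['pixels'],cv2.COLOR_RGB2HSV)
for u in(215,277,340): print(u,h[205:222,u,1].tolist(),g[168:184,u].tolist())
for v in(213,214):
    o,q=ray(d,277,v);o=R0.inv().apply(o-p);q=R0.inv().apply(q)
    for z in(12,14,17): print(v,z,(o+q*(z-o[2])/q[2]).round(1))
print('lip outer pred',proj(d,SEAT-31*X+4*N),'lip ends',proj(d,SEAT-31*X+4*N+52*AX),proj(d,SEAT-31*X+4*N-52*AX))
for u,v in[(190,214),(364,214)]:
    o,q=ray(d,u,v);o=R0.inv().apply(o-p);q=R0.inv().apply(q);print((o+q*(12-o[2])/q[2]).round(1))
E
```

```text
215 [12, 13, 10, 8, 15, 9, 12, 27, 122, 179, 147, 125, 126, 133, 139, 142, 162] [179, 172, 170, 170, 157, 124, 154, 227, 249, 251, 250, 249, 242, 239, 248, 250]
277 [16, 17, 16, 20, 19, 20, 11, 44, 139, 178, 151, 134, 135, 144, 139, 131, 126] [149, 144, 144, 145, 136, 121, 145, 209, 240, 244, 241, 238, 228, 220, 236, 243]
340 [4, 5, 6, 5, 5, 5, 5, 5, 60, 161, 157, 136, 136, 141, 140, 132, 128] [134, 129, 123, 127, 123, 119, 143, 214, 243, 246, 245, 241, 226, 214, 236, 245]
213 12 [26.3  0.9 12. ]
213 14 [25.7  0.9 14. ]
213 17 [24.8  0.9 17. ]
214 12 [25.8  0.9 12. ]
214 14 [25.2  0.9 14. ]
214 17 [24.3  0.9 17. ]
lip outer pred [276.35658108 175.83373118] lip ends [354.95735765 176.01726544] [197.85387306 175.65042591]
[ 25.8 -45.5  12. ]
[25.7 47.3 12. ]
```

Call:
{"method": "play_rows", "body": {"rows": [{"dp": [0,-0.02,0.3],"turn": [-0.03,0,0.02],"fingers": 1},{"dp": [0.03,0,0.3],"turn": [0,0,0],"fingers": 1},{"dp": [0.05,0,0.2],"turn": [0,0,0],"fingers": 1},{"dp": [0.03,0,0.12],"turn": [0,0,0],"fingers": 1},{"dp": [0,0,0],"turn": [0,0,0],"fingers": 1}]}}

```text
clock: 6.82
eef_pos: [571.1, -39.6, 95.3]
tcp_rot: [-3.14, 0.331, 1.367]
contact_force: [0.4, 0.8, -1.2]
opening: 0.25
grasp_force: 58.9
```

Call:
{"method": "play_rows", "body": {"rows": [{"dp": [0,0,0],"turn": [0,0,0],"fingers": 1},{"dp": [0,0,0],"turn": [0,0,0],"fingers": 1}]}}

```text
clock: 6.98
eef_pos: [572.3, -39.7, 97.0]
tcp_rot: [3.14, 0.331, 1.366]
contact_force: [0.4, 0.5, -0.5]
opening: 0.252
grasp_force: 58.9
```

```bash
cat >> h.py <<'E'
def rep():
    X,N,R=tray(19);s=r.sense();p,R0=cur();e=p-SEAT
    F=np.array(s['contact_force']);T=np.array(s['wrist_torque'])
    print('pos X,AX,N',np.round([e@X,e@AX,e@N],2),'roterr',np.degrees((R0.inv()*R).as_rotvec()).round(2),'F X,AX,N',np.round([F@X,F@AX,F@N],2),'T',np.round([T@X,T@AX,T@N],3),round(s['opening'],3),s['clock'])
E
python3 - <<'E'
from h import *
rep(); d=snap('wrist','w6')
cv2.imwrite('pics/c6.png',cv2.resize(d['pixels'][150:350,170:390,::-1],None,fx=2.5,fy=2.5,interpolation=cv2.INTER_CUBIC))
E
```

```text
pos X,AX,N [ 3.33 -0.3  24.78] roterr [ 0.11 -0.06  0.09] F X,AX,N [-0.67  0.33 -0.27] T [-0.009  0.221 -0.039] 0.252 6.9833
```

View pics/c6.png

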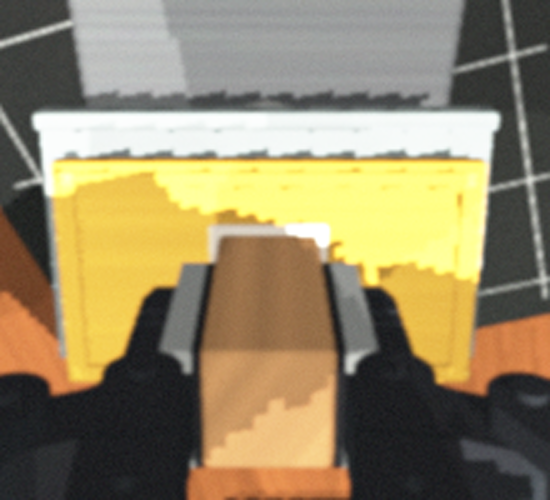

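Plate centre is at crop column 271 and lip centre at 266.5, so the plate sits about 1 mm too far along +tool y. I'll correct that and descend.

Call:
{"method": "play_rows", "body": {"rows": [{"dp": [0,-0.025,0.05],"turn": [0,0,0],"fingers": 1},{"dp": [0,0,0.05],"turn": [0,0,0],"fingers": 1},{"dp": [0,0,0.03],"turn": [0,0,0],"fingers": 1},{"dp": [0,0,0.02],"turn": [0,0,0],"fingers": 1},{"dp": [0,0,0],"turn": [0,0,0],"fingers": 1}]}}

```text
clock: 7.45
eef_pos: [570.5, -41.8, 91.0]
tcp_rot: [3.141, 0.331, 1.365]
contact_force: [0.2, -0.1, -1.1]
opening: 0.251
grasp_force: 58.9
```

Call:
{"method": "play_rows", "body": {"rows": [{"dp": [0,0,0.02],"turn": [0,0,0],"fingers": 1},{"dp": [0,0,0],"turn": [0,0,0],"fingers": 1},{"dp": [0,0,0],"turn": [0,0,0],"fingers": 1}]}}

```text
clock: 7.7
eef_pos: [570.6, -41.9, 90.3]
tcp_rot: [3.141, 0.331, 1.365]
contact_force: [0.3, 1.4, -1.8]
opening: 0.245
grasp_force: 58.9
```

```bash
python3 -c "
from h import *
rep()"
```

```text
pos X,AX,N [ 3.53 -1.57 17.65] roterr [ 0.08 -0.05  0.07] F X,AX,N [-1.9   0.01 -1.26] T [0.046 0.264 0.012] 0.245 7.7
```

Call:
{"method": "play_rows", "body": {"rows": [{"dp": [0,0,0.02],"turn": [0,0,0],"fingers": 1},{"dp": [0,0,0],"turn": [0,0,0],"fingers": 1},{"dp": [0,0,0],"turn": [0,0,0],"fingers": 1}]}}

```text
clock: 7.95
eef_pos: [570.7, -42.1, 89.9]
tcp_rot: [3.14, 0.331, 1.365]
contact_force: [-0.9, 2.0, 2.7]
opening: 0.249
grasp_force: 59.5
```

```bash
python3 -c "
from h import *
rep()"
```

```text
pos X,AX,N [ 3.52 -1.41 17.18] roterr [ 0.1  -0.06  0.07] F X,AX,N [-0.82 -1.26  3.17] T [-0.188  0.151 -0.049] 0.249 7.95
```

Call:
{"method": "play_rows", "body": {"rows": [{"dp": [0,0,0.02],"turn": [0,0,0],"fingers": 1},{"dp": [0,0,0],"turn": [0,0,0],"fingers": 1},{"dp": [0,0,0],"turn": [0,0,0],"fingers": 1}]}}

```text
clock: 8.2
eef_pos: [570.7, -42.1, 89.8]
tcp_rot: [3.14, 0.331, 1.365]
contact_force: [-1.7, 5.5, 10.6]
opening: 0.247
grasp_force: 60.8
```

```bash
python3 -c "
from h import *
rep()"
```

```text
pos X,AX,N [ 3.45 -1.36 17.08] roterr [ 0.12 -0.06  0.06] F X,AX,N [-1.33 -2.79 11.7 ] T [-0.748 -0.038 -0.035] 0.247 8.2
```

Call:
{"method": "play_rows", "body": {"rows": [{"dp": [0,0,-0.01],"turn": [0,-0.1,0],"fingers": 1},{"dp": [0,0,0],"turn": [0,0,0],"fingers": 1},{"dp": [0,0,0],"turn": [0,0,0],"fingers": 1}]}}

```text
clock: 8.45
eef_pos: [570.8, -42.2, 89.7]
tcp_rot: [3.14, 0.341, 1.365]
contact_force: [-1.0, 1.8, 7.7]
opening: 0.251
grasp_force: 60.1
```

```bash
python3 -c "
from h import *
rep()"
```

```text
pos X,AX,N [ 3.57 -1.28 16.97] roterr [0.12 0.56 0.07] F X,AX,N [ 1.03 -1.35  7.8 ] T [-0.411  0.15  -0.06 ] 0.251 8.45
```

Call:
{"method": "play_rows", "body": {"rows": [{"dp": [0,0,0],"turn": [0,-0.1,0],"fingers": 1},{"dp": [0,0,0],"turn": [0,0,0],"fingers": 1},{"dp": [0,0,0],"turn": [0,0,0],"fingers": 1}]}}

```text
clock: 8.7
eef_pos: [570.8, -42.1, 89.9]
tcp_rot: [3.14, 0.352, 1.365]
contact_force: [-2.3, 2.8, 8.0]
opening: 0.25
grasp_force: 60.4
```

```bash
python3 -c "
from h import *
rep()"
```

```text
pos X,AX,N [ 3.46 -1.27 17.17] roterr [0.12 1.15 0.06] F X,AX,N [ 0.49 -2.86  8.26] T [-0.459  0.291 -0.015] 0.25 8.7
```

Call:
{"method": "play_rows", "body": {"rows": [{"dp": [0,0,-0.02],"turn": [0,0.1,0],"fingers": 1},{"dp": [0.03,0,0],"turn": [0,0,0],"fingers": 1},{"dp": [0.03,0,0],"turn": [0,0,0],"fingers": 1},{"dp": [0.02,0,0],"turn": [0,0,0],"fingers": 1},{"dp": [0,0,0],"turn": [0,0,0],"fingers": 1}]}}

```text
clock: 9.12
eef_pos: [571.1, -39.1, 88.7]
tcp_rot: [3.141, 0.341, 1.365]
contact_force: [0.0, 0.1, -0.5]
opening: 0.252
grasp_force: 59.1
```

```bash
python3 -c "
from h import *
rep()"
```

```text
pos X,AX,N [ 0.21 -1.58 17.02] roterr [0.08 0.56 0.08] F X,AX,N [-0.27  0.02 -0.48] T [ 0.061  0.168 -0.028] 0.252 9.1167
```

Call:
{"method": "play_rows", "body": {"rows": [{"dp": [0.02,0,0],"turn": [0,0,0],"fingers": 1},{"dp": [0,0,0],"turn": [0,0,0],"fingers": 1},{"dp": [0,0,0],"turn": [0,0,0],"fingers": 1}]}}

```text
clock: 9.37
eef_pos: [571.2, -38.3, 88.4]
tcp_rot: [3.141, 0.341, 1.365]
contact_force: [0.1, -0.0, -1.6]
opening: 0.249
grasp_force: 59.1
```

```bash
python3 -c "
from h import *
rep()"
```

```text
pos X,AX,N [-0.61 -1.71 17.03] roterr [0.06 0.55 0.08] F X,AX,N [-0.51  0.12 -1.51] T [-0.067  0.233 -0.011] 0.249 9.3667
```

Call:
{"method": "play_rows", "body": {"rows": [{"dp": [0.015,0.01,0.005],"turn": [0,0,0],"fingers": 1},{"dp": [0,0,0],"turn": [0,0,0],"fingers": 1},{"dp": [0,0,0],"turn": [0,0,0],"fingers": 1}]}}

```text
clock: 9.62
eef_pos: [571.8, -37.9, 88.2]
tcp_rot: [3.141, 0.341, 1.365]
contact_force: [-0.8, 0.0, -0.5]
opening: 0.249
grasp_force: 59.2
```

```bash
python3 -c "
from h import *
rep()"
```

```text
pos X,AX,N [-1.1  -1.19 17.02] roterr [0.08 0.55 0.07] F X,AX,N [-0.02 -0.8  -0.54] T [-0.052  0.153  0.014] 0.249 9.6167
```

Call:
{"method": "play_rows", "body": {"rows": [{"dp": [0.015,0,0],"turn": [0,0,0],"fingers": 1},{"dp": [0,0,0],"turn": [0,0,0],"fingers": 1},{"dp": [0,0,0],"turn": [0,0,0],"fingers": 1}]}}

```text
clock: 9.87
eef_pos: [571.9, -37.5, 88.1]
tcp_rot: [3.141, 0.341, 1.365]
contact_force: [-0.8, -0.2, 0.4]
opening: 0.246
grasp_force: 59.2
```

```bash
python3 -c "
from h import *
rep()"
```

```text
pos X,AX,N [-1.6  -1.14 17.01] roterr [0.09 0.56 0.08] F X,AX,N [ 0.45 -0.71  0.25] T [-0.053  0.052 -0.005] 0.246 9.8667
```

Call:
{"method": "play_rows", "body": {"rows": [{"dp": [0.015,0,0],"turn": [0,0,0],"fingers": 1},{"dp": [0,0,0],"turn": [0,0,0],"fingers": 1},{"dp": [0,0,0],"turn": [0,0,0],"fingers": 1}]}}

```text
clock: 10.12
eef_pos: [572.0, -37.3, 88.1]
tcp_rot: [3.141, 0.342, 1.365]
contact_force: [-0.7, -4.6, 3.3]
opening: 0.252
grasp_force: 59.2
```

```bash
python3 -c "
from h import *
rep()
d=snap('wrist','w7')
cv2.imwrite('pics/c7.png',cv2.resize(d['pixels'][150:350,170:390,::-1],None,fx=2.5,fy=2.5,interpolation=cv2.INTER_CUBIC))"
```

```text
pos X,AX,N [-1.73 -1.11 17.08] roterr [0.08 0.6  0.08] F X,AX,N [5.49 0.26 1.57] T [ 0.057 -0.816  0.02 ] 0.252 10.1167
```

View pics/c7.png

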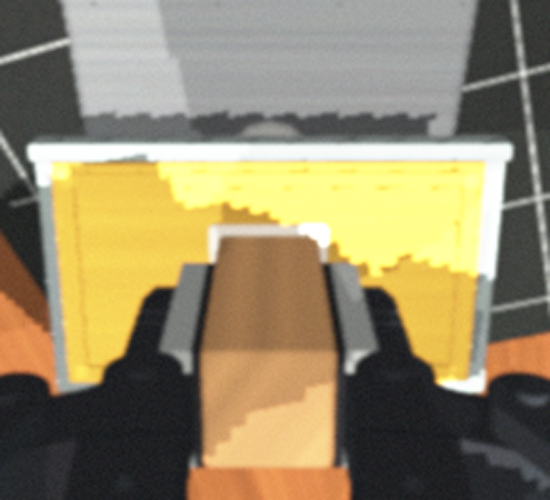

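Lip contact is felt (about 5.5 N), and the picture shows the plate centred: plate 52–487 against lip 28–512 in the crop. Next I'll press along the normal.

Call:
{"method": "play_rows", "body": {"rows": [{"dp": [-0.005,0,0.01],"turn": [0,0,0],"fingers": 1},{"dp": [0,0,0.01],"turn": [0,0,0],"fingers": 1},{"dp": [0,0,0],"turn": [0,0,0],"fingers": 1},{"dp": [0,0,0],"turn": [0,0,0],"fingers": 1}]}}

```text
clock: 10.5
eef_pos: [572.0, -37.4, 88.0]
tcp_rot: [3.14, 0.342, 1.365]
contact_force: [-3.2, -3.2, 9.4]
opening: 0.253
grasp_force: 60.5
```

```bash
python3 -c "
from h import *
rep()"
```

```text
pos X,AX,N [-1.68 -1.09 16.95] roterr [0.09 0.57 0.05] F X,AX,N [ 6.64 -2.5   7.67] T [-0.459 -0.791  0.044] 0.253 10.5
```

Call:
{"method": "play_rows", "body": {"rows": [{"dp": [0,0,0],"turn": [0,0,0],"fingers": 1}]}}

```text
clock: 10.58
eef_pos: [572.0, -37.4, 88.0]
tcp_rot: [3.14, 0.342, 1.365]
contact_force: [-2.1, -2.8, 9.7]
opening: 0.252
grasp_force: 60.5
```

```bash
python3 -c "
from h import *
rep()"
```

```text
pos X,AX,N [-1.69 -1.11 16.92] roterr [0.09 0.57 0.06] F X,AX,N [ 6.15 -1.45  8.1 ] T [-0.509 -0.826  0.108] 0.252 10.5833
```

Call:
{"method": "play_rows", "body": {"rows": [{"dp": [-0.005,0,0],"turn": [0,0.04,0],"fingers": 1},{"dp": [0,0,0],"turn": [0,0,0],"fingers": 1},{"dp": [0,0,0],"turn": [0,0,0],"fingers": 1}]}}

```text
clock: 10.83
eef_pos: [572.0, -37.4, 88.0]
tcp_rot: [3.14, 0.337, 1.365]
contact_force: [-1.8, -1.7, 9.4]
opening: 0.253
grasp_force: 60.1
```

```bash
python3 -c "
from h import *
rep()"
```

```text
pos X,AX,N [-1.68 -1.07 16.94] roterr [0.1  0.31 0.05] F X,AX,N [ 4.95 -1.42  8.19] T [-0.409 -0.797  0.099] 0.253 10.8333
```

Call:
{"method": "play_rows", "body": {"rows": [{"dp": [0,0,0],"turn": [0,0.03,0],"fingers": 1},{"dp": [0,0,0],"turn": [0,0,0],"fingers": 1},{"dp": [0,0,0],"turn": [0,0,0],"fingers": 1}]}}

```text
clock: 11.08
eef_pos: [572.0, -37.4, 88.0]
tcp_rot: [3.14, 0.334, 1.365]
contact_force: [-2.3, -0.7, 9.4]
opening: 0.256
grasp_force: 60.2
```

```bash
python3 -c "
from h import *
rep()"
```

```text
pos X,AX,N [-1.67 -1.09 16.93] roterr [0.1  0.14 0.06] F X,AX,N [ 4.15 -2.15  8.48] T [-0.468 -0.924  0.061] 0.256 11.0833
```

Call:
{"method": "play_rows", "body": {"rows": [{"dp": [0,0,0],"turn": [0,-0.03,0],"fingers": 1},{"dp": [0,0,0],"turn": [0,0,0],"fingers": 1},{"dp": [0,0,0],"turn": [0,0,0],"fingers": 1},{"dp": [0,0,0],"turn": [0,0,0],"fingers": 1}]}}

```text
clock: 11.42
eef_pos: [572.0, -37.4, 88.0]
tcp_rot: [3.14, 0.337, 1.365]
contact_force: [-2.3, -2.2, 9.3]
opening: 0.249
grasp_force: 60.2
```

```bash
python3 -c "
from h import *
rep()
# tray/stand shift check: lip ends, mat/stand in top view vs start
a=load('top')['pixels'];d=r.grab_frame('wrist');w=load('w7')['pixels']
print(cv2.phaseCorrelate(cv2.cvtColor(w[0:200,170:390],cv2.COLOR_RGB2GRAY).astype(np.float32),cv2.cvtColor(d['pixels'][0:200,170:390],cv2.COLOR_RGB2GRAY).astype(np.float32)))
X,N,_=tray(19)
print('lip pred',[proj(d,SEAT-31*X+4*N+k*AX).round(1) for k in(-52,0,52)])
g=cv2.cvtColor(d['pixels'],cv2.COLOR_RGB2GRAY);print([g[200:216,u].tolist() for u in(200,277,350)]);print(g[208:213].mean(0)[176:188].astype(int).tolist(),g[208:213].mean(0)[368:380].astype(int).tolist())"
```

```text
pos X,AX,N [-1.69 -1.06 16.94] roterr [0.1  0.32 0.06] F X,AX,N [ 5.56 -1.83  7.95] T [-0.42  -0.806  0.108] 0.249 11.4167
((0.23660084492165367, 0.43248226816513125), 0.9900484380086263)
lip pred [array([180.1, 208.4]), array([277.5, 208.4]), array([374.7, 208.3])]
[[67, 72, 66, 71, 90, 102, 123, 188, 246, 254, 254, 253, 253, 251, 241, 240], [142, 154, 156, 147, 133, 119, 126, 187, 238, 249, 249, 249, 248, 241, 230, 235], [153, 147, 147, 135, 119, 117, 134, 196, 243, 250, 250, 249, 247, 232, 213, 232]]
[73, 65, 64, 71, 132, 219, 249, 252, 252, 252, 251, 252] [247, 247, 248, 248, 248, 241, 200, 120, 69, 63, 64, 63]
```

```bash
python3 -c "
from h import *
print(r.sign_off())"
```

```text
the job is handed in; nothing more can be done
None
```

I handed the job in at about 11.5 s with the wide brass plate on the mat stand's tray, held by its block. It is tilted about 19.3°, centred to within roughly 0.5 mm and against the lip, pressed with a steady 8 N. The tray showed no measurable shift in the last wrist picture.

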